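# Clear the bay gate and hold its index plunger back

## Task

A slim green tin is leaning on the little iron gate, in the way of its swing: stand it upright on one of its thin edges in the middle of the round cork mat and let go of it. Then take the red knob of the gate's sprung plunger, pull it up fully out of its seat hole so that the gate swings ajar by itself, and finish still holding the plunger fully back. Leave the fire truck, the two wheel hubs and the jar where they are.

Things in the scene. Friction and masses are not known exactly. Their poses are not given: they have to be found in the camera images.
- tin_centre (a point): Centre of the slim green tin with a yellow patch on each face (closed, rigid, flat: 18 mm thick along its x, 80 mm wide along its y, 110 mm long along its z; about 0.15 kg). At the start its lower 80 mm edge is on the bench and its back (+x) face leans on the top rail of the gate, about 24 degrees from upright, z pointing up along the tin; about 55 mm of its length stick out beyond the gate rail (rail top 50 mm above the bench). The top end can be pinched across the 18 mm.
- mat_top (a point): Middle of the top face of the round cork mat, 140 mm across and 4 mm thick, fixed to the bench; z up. It lies to the left or to the right in front of the bay.
- bay: The bay: three low beech walls 34 mm high around a space 240 mm (y) by 150 mm (x), fixed to the bench; origin at bench level in the middle of its open front, x pointing into the bay, y along the gate towards its hinge. The gate (50 mm high, 8 mm thick) closes the front along x = 0; its hinge post (64 mm high) stands at y = +122 mm, the grey plunger post at y = -143 mm, its top arm 62 mm above the bench.
- knob (a point): Centre of the red flat-sided plunger knob (22 mm thick along the bay's x, 34 mm wide along the bay's y, 26 mm high; pinch it across its 22 mm; it lifts along z and does not turn; seated centre 99 mm above the bench). Beneath it are a 2 mm gap and a steel housing 18 mm across and 20 mm tall on the post's arm, so fingertips may reach 20 mm below the knob. It moves straight up with the plunger.
- plunger (a joint): Lift of the plunger in m: 0 seated with its pin in the hole of the gate's lug, 0.014 fully back against its stop. The pin leaves the hole at about 0.008. Its spring pulls it down with about 3 N at 0 and 6 N at 0.014.
- gate (a joint): Opening of the gate in rad: 0 shut, 0.45 its stop; it opens towards the robot (-x of the bay). While the pin is in its hole the gate is locked; with the pin clear a weak spring swings it ajar to its stop within about 2 s.
- truck: Dented red tin fire truck, 132 x 49 mm, 62 mm high, with a blue wind-up key at its back end, standing in the bay (origin under its middle). Leave alone.
- hub_a: Cast zinc wheel hub, 34 mm across, 16 mm high, lying in the bay; origin under its middle. Leave alone.
- hub_b: The other wheel hub, same size, also in the bay. Leave alone.
- jar: Brass-capped glass jar, 60 mm across, 75 mm high, on the bench on the side where the mat is not; origin under its middle. Leave alone.
Not all that is in view belongs to the job. Of the things shaped like the part that bears mat_top, the cork one is meant.

How it is judged (in metres and radians):
On the way, in this order (a step that is already met when the one before it is completed fails the run):
1. the tin stands upright on a thin edge in the middle of the cork mat, let go of, with the plunger still seated and the gate shut (angle between tin_centre's own x axis and vertical between 1.48 and 1.66 rad and horizontal distance between tin_centre and mat_top below 0.032 m and z of tin_centre in the frame of mat_top between 0.035 and 0.062 m and contact force between the fingers and tin below 0.05 N and linear speed of tin below 0.02 m/s and value of joint plunger below 0.004 m and value of joint gate below 0.06 rad), for 0.3 s.
2. the plunger is pulled fully back by the fingers (value of joint plunger above 0.0115 m and contact force between the fingers and plunger above 2 N), for 0.2 s.
At the end, for the whole second after the job is handed in: The fingers still hold the plunger (over 2 N) at least 11.5 of its 14 mm back, the gate is open more than 0.2 rad, and the tin stands by itself, at rest, on a thin edge (within 5 degrees of upright), its centre within 32 mm of the mat's middle; truck, hubs and jar not shifted over 15 mm (all of step 2 and angle between tin_centre's own x axis and vertical between 1.48 and 1.66 rad and horizontal distance between tin_centre and mat_top below 0.032 m and z of tin_centre in the frame of mat_top between 0.035 and 0.062 m and contact force between the fingers and tin below 0.05 N and linear speed of tin below 0.02 m/s and value of joint gate above 0.2 rad); the arm keeps its last pose, push and grip.
It fails at once if the truck, a hub or the jar is shifted by more than 15 mm (distance of any of truck, hub_a, hub_b, jar from where it was at the start of the episode above 0.015 m).
It also fails if it takes over 53 s, if anything falls off the work surface, if the arm or the gripper's body presses on something with over 40 N, if the wrist force passes 120 N, or if a joint passes its speed limit or range.

## Robot

A 6-joint arm with a two-finger parallel gripper is mounted at the origin on the work surface. World frame = base frame: x ahead of the robot, y to its left, z up, the work surface at z = 0. Lengths are in m, angles in degrees, forces in N, time in s.
With the tool pointing down it reaches from about 0.325 to 0.85 m from the base axis. Payload 15.5 kg.
Tool frame: the origin (TCP) lies at the very end of the fingers, on their centre line; the grasp point (between the pads) lies arm.grip_depth behind it (arm.grip_depth is the distance from the TCP to the grasp point, in m); z points along the fingers, y is the direction in which the jaws open and shut (so a half turn about z gives the same grasp; the last joint's range is limited). The gripper opens to 91 mm and grips with 3 to 60 N. Pads are 32 mm wide; open, the fingers measure 118 mm over their backs; the gripper's body (76 mm by 178 mm) begins 60 mm behind the grasp point.
Start: joints at [63.856, 28.281, 77.091, -0, 74.628, -5.472], TCP at [0.221, 0.585, 0.214] pointing down, gripper open.
Joint ranges: [-166.48, 166.48], [-47.26, 123.95], [12.59, 153.08], [-70.14, 250.14], [6.76, 159.57], [-176.63, 176.63]. Speed limits (degrees/s): [108.29, 108.29, 147.25, 172.46, 172.46, 172.46].

## Interface

Orientations are given as a 3x3 rotation matrix whose columns are the frame's x, y, z axes.
In Python, from rig import arm gives the robot as it stands. Calls block until the motion is done:
- arm.move_to(position, orientation): joint-space move of the TCP to a pose.
- arm.move_l(position, orientation=None, feed=0.15): straight line of the TCP; orientation=None keeps the orientation; feed is the mean speed in m/s.
- arm.move_joints(angles): joint-space move.
- arm.grip(opening): finger opening in m; the grip force is fixed at half the most; returns when the fingers have stopped.
- arm.sleep(seconds).
- arm.solve_ik(position, orientation): joint angles nearest the present ones, or None.
- arm.snapshot(name): name is "scene" or "side" or "wrist"; returns the picture (400x640x3 uint8, red, green, blue); there is no depth.
- arm.get_calibration(name): a dict with "intrinsics" (3x3 intrinsics, pixels), "cam_to_world" (4x4, takes a point from camera to world coordinates). Camera axes: x right, y down, z forward; pixel columns grow to the right and rows downward; lengths in m; the calibration is good to about 2 mm. A picture is of the moment at which its call begins: read the wrist's pose just before it. get_calibration takes no time and is no camera call; for the wrist camera it gives the pose at the moment of the call.
A pose or a line that the arm cannot do raises arm.Unreachable and nothing moves.
- arm.sign_off(): hands the job in, once; it reports no verdict.
Readings, each from a call of its own:
- arm.current_t(): time.
- arm.current_joint_positions(): joint angles.
- arm.current_dq(): joint speeds.
- arm.current_tau(): joint torques, N m.
- arm.current_ee_pos(): TCP position.
- arm.current_tool_rot(): TCP orientation.
- arm.current_force(): force on the tool from outside, world axes, zero at the start.
- arm.current_torque(): the same for the moment, N m.
- arm.current_width(): finger opening in m.
Only numpy, scipy, OpenCV 4.12 (cv2) and the standard library are available. Lean on these libraries where they do the work, as an engineer would, in place of code of your own. Each camera call takes 0.05 s, during which the arm holds its last target.

## Working session

There is one attempt and no reset: what is moved stays moved. The work goes in short steps, each a Python script; the robot and the scene stay as the last script left them, time stands still between calls to the robot, and variables do not carry over. Pictures are saved under pics/ and viewed, and the job is handed in when it is done.

```bash
mkdir -p pics; ls
python3 - <<'E'
from rig import arm
import cv2,numpy as np
for n in ["scene","side","wrist"]:
    c=arm.get_calibration(n); im=arm.snapshot(n)
    cv2.imwrite(f"pics/a_{n}.png",im[:,:,::-1])
    print(n,np.round(c["intrinsics"],1).tolist(),np.round(c["cam_to_world"],3).tolist())
print(arm.grip_depth,arm.current_t(),arm.current_width(),arm.current_tool_rot())
E
```

```text
pics
scene [[463.5, 0.0, 315.5], [0.0, 463.5, 201.6], [0.0, 0.0, 1.0]] [[-0.039, 0.843, -0.536, 1.123], [0.999, 0.04, -0.009, 0.098], [0.014, -0.536, -0.844, 1.104], [0.0, 0.0, 0.0, 1.0]]
side [[434.3, 0.0, 316.1], [0.0, 434.3, 200.7], [0.0, 0.0, 1.0]] [[0.95, -0.22, 0.222, 0.259], [-0.312, -0.638, 0.704, -0.673], [-0.013, -0.738, -0.675, 0.788], [0.0, 0.0, 0.0, 1.0]]
wrist [[318.8, 0.0, 323.1], [0.0, 318.8, 202.5], [0.0, 0.0, 1.0]] [[0.353, 0.896, 0.27, 0.143], [0.936, -0.338, -0.103, 0.613], [-0.001, 0.288, -0.958, 0.384], [0.0, 0.0, 0.0, 1.0]]
0.0188 0.15 0.09101342464972693 [[-9.35613835e-01  3.53024874e-01 -4.35302905e-04]
 [ 3.53025127e-01  9.35613449e-01 -8.56908463e-04]
 [ 1.04765250e-04 -9.55408277e-04 -9.99999538e-01]]
```

View pics/a_scene.png

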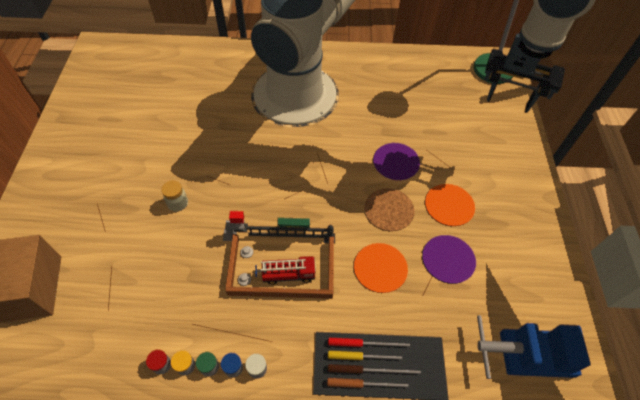

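View pics/a_side.png

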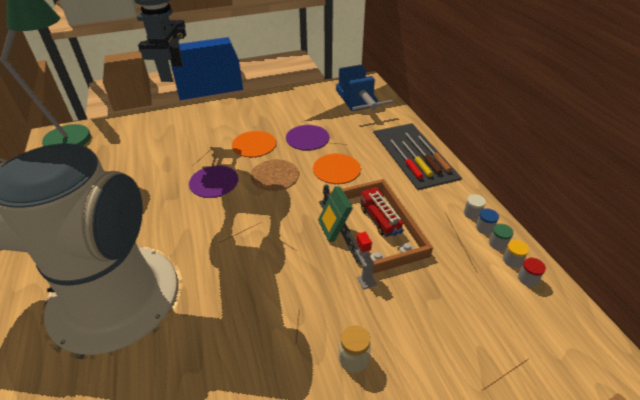

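View pics/a_wrist.png

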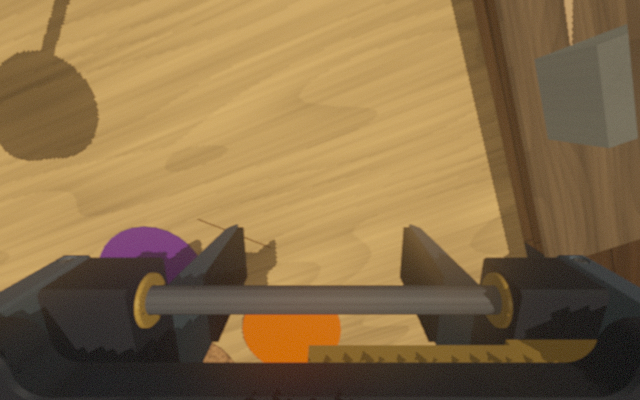

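The round flat things in the scene view are: purple (396,161), cork-textured brown (390,210), orange (450,205), orange (381,268) and purple (449,260). Only the one at (390,210) looks like cork. The green tin leans on the gate at (293,223), the red knob is at (237,217) and the jar is at (173,195). I'll enlarge these areas to confirm.

Run:
```python
import cv2
im=cv2.imread("pics/a_scene.png")
cv2.imwrite("pics/b1.png",cv2.resize(im[185:305,210:350],None,fx=5,fy=5,interpolation=cv2.INTER_CUBIC))
cv2.imwrite("pics/b2.png",cv2.resize(im[135:285,340:490],None,fx=4,fy=4,interpolation=cv2.INTER_CUBIC)[:600])
im=cv2.imread("pics/a_side.png")
cv2.imwrite("pics/b3.png",cv2.resize(im[170:295,300:440],None,fx=4.8,fy=4.8,interpolation=cv2.INTER_CUBIC))
```

```text
(no output)
```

View pics/b1.png

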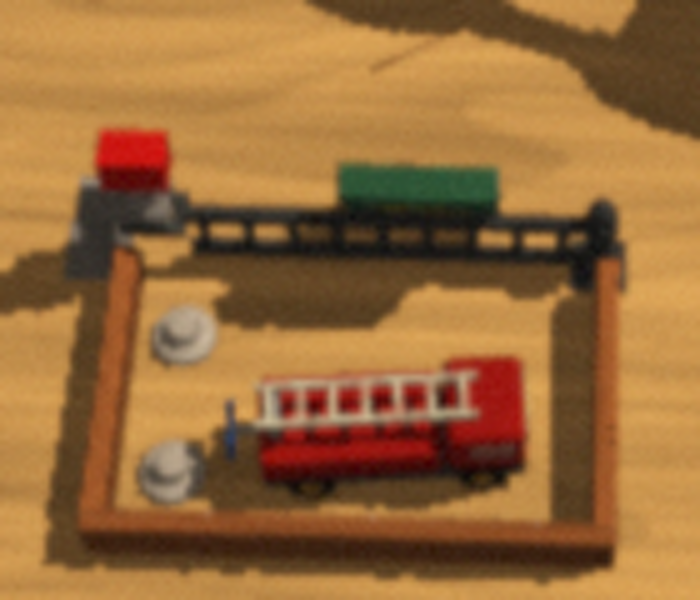

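View pics/b2.png

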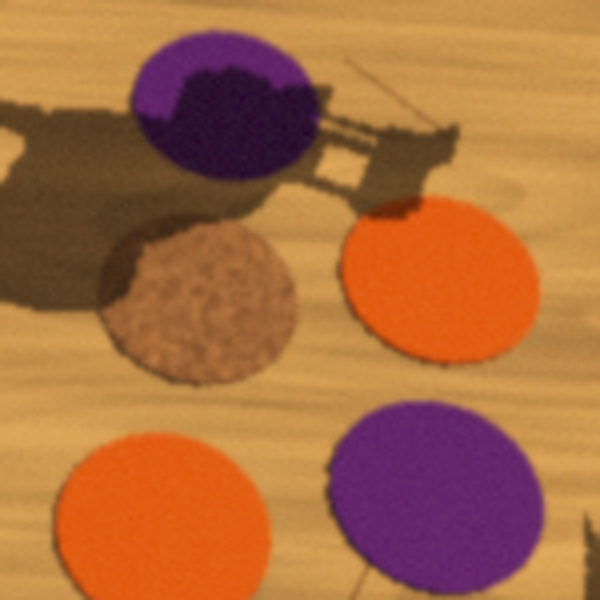

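View pics/b3.png

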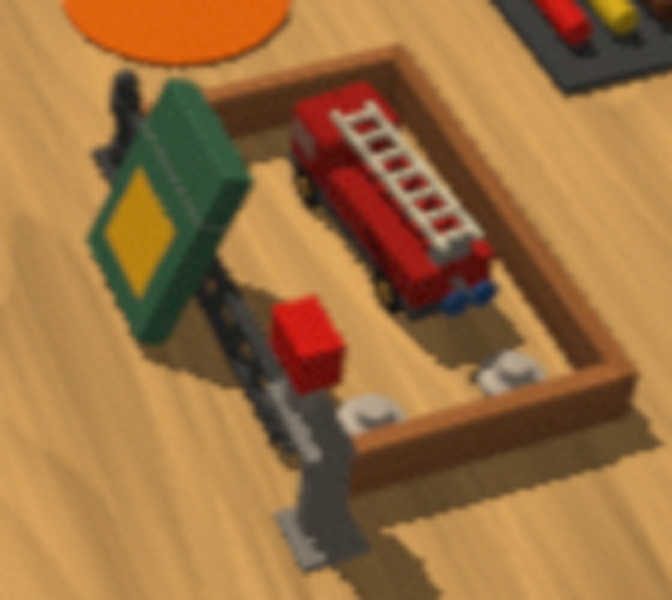

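The crop confirms that only (389.5,210.5) has cork texture, so that is the mat. Next I'll measure.

```bash
cat > h.py <<'E'
import numpy as np, cv2
from rig import arm
def ray(n,px,c=None):
    c=c or arm.get_calibration(n); K=c["intrinsics"];T=np.array(c["cam_to_world"])
    d=T[:3,:3]@np.linalg.solve(K,[px[0],px[1],1]); return T[:3,3],d/np.linalg.norm(d)
def atz(n,px,z,c=None):
    o,d=ray(n,px,c); return o+d*(z-o[2])/d[2]
def tri(*r):
    A=np.zeros((3,3));b=np.zeros(3)
    for o,d in r:
        P=np.eye(3)-np.outer(d,d);A+=P;b+=P@o
    x=np.linalg.solve(A,b);return x,[float(np.linalg.norm((np.eye(3)-np.outer(d,d))@(x-o))) for o,d in r]
def proj(n,p,c=None):
    c=c or arm.get_calibration(n);T=np.array(c["cam_to_world"]);q=T[:3,:3].T@(np.array(p)-T[:3,3]);u=c["intrinsics"]@q;return u[:2]/u[2]
E
python3 - <<'E'
from h import *
np.set_printoptions(precision=4,suppress=True)
S=lambda x,y:(210+x/5,185+y/5)
D=lambda x,y:(300+x/4.8,170+y/4.8)
print("mat",atz("scene",(389.5,210.5),.004),atz("side",(275,174),.004))
print("knob",tri(ray("scene",S(133,160)),ray("side",D(308,345))))
print("knobtop",atz("scene",S(133,146),.112))
print("hinge top",atz("scene",S(602,205),.064),atz("side",D(124,76),.064))
print("walls back corners",atz("scene",S(82,530),.034),atz("scene",S(612,545),.034))
print("walls front",atz("scene",S(127,252),.034),atz("scene",S(608,262),.034))
print("tin top corners h=.105",[atz("scene",S(*p),.106) for p in [(340,166),(497,169)]],[atz("scene",S(*p),.1) for p in [(340,203),(497,207)]])
print("side tin",[tri(ray("scene",S(*a)),ray("side",D(*b))) for a,b in [((340,166),(215,226)),((340,203),(247,182)),((497,207),(0,0))]][:2])
print("side tin top plane",[atz("side",D(*p),z) for p,z in [((179,83),.108),((247,182),.1),((215,226),.108)]])
print("jar",atz("scene",(172,189),.075))
E
```

```text
mat [0.4436 0.2932 0.004 ] [0.44   0.2913 0.004 ]
knob (array([ 0.5405, -0.1094,  0.0987]), [0.0012255485637569566, 0.001225548563757064])
knobtop [ 0.5392 -0.107   0.112 ]
hinge top [0.5347 0.1281 0.064 ] [0.5377 0.1278 0.064 ]
walls back corners [ 0.7106 -0.1196  0.034 ] [0.7068 0.1379 0.034 ]
walls front [ 0.5574 -0.1179  0.034 ] [0.5517 0.1328 0.034 ]
tin top corners h=.105 [array([ 0.5423, -0.004 ,  0.106 ]), array([0.5404, 0.0741, 0.106 ])] [array([ 0.56  , -0.0029,  0.1   ]), array([0.5587, 0.075 , 0.1   ])]
side tin [(array([ 0.5329, -0.0089,  0.0835]), [0.004117676714660971, 0.004117676714660912]), (array([ 0.5565, -0.0025,  0.0959]), [0.0013878443171284548, 0.0013878443171283807])]
side tin top plane [array([0.545 , 0.0651, 0.108 ]), array([ 0.554 , -0.0052,  0.1   ]), array([ 0.5256, -0.0357,  0.108 ])]
jar [ 0.4478 -0.2961  0.075 ]
```

Measured so far: mat at (0.442,0.292), knob at (0.540,-0.108,0.099), tin top end centre near (0.550,0.035,0.104). The tin's heights and 24° lean put the rail at x≈0.537, which agrees with the gate. I'll take a closer wrist view of the tin and knob with the tool already at the tilt.

```bash
cat >> h.py <<'E'
def rot(lean_deg,yaw_deg,s=1):
    # tool y along tin x (s=1) ; bay yaw
    a=np.radians(lean_deg); w=np.radians(yaw_deg)
    Rz=np.array([[np.cos(w),-np.sin(w),0],[np.sin(w),np.cos(w),0],[0,0,1]])
    z=np.array([-np.sin(a),0,-np.cos(a)]); y=s*np.array([np.cos(a),0,-np.sin(a)])
    return Rz@np.column_stack([np.cross(y,z),y,z])
E
python3 - <<'E'
from h import *
np.set_printoptions(precision=3,suppress=True)
for s in (1,-1):
    print(s)
    for p,l in [((.55,.035,.08),24),((.62,.035,.25),24),((.55,.035,.25),0),((.442,.292,.09),0),((.442,.292,.2),0),((.54,-.108,.09),0),((.54,-.108,.25),0)]:
        print(p,l,arm.solve_ik(p,rot(l,.85,s)))
E
```

```text
1
(0.55, 0.035, 0.08) 24 [-1.859 43.486 75.095 -1.105 85.396 -2.386]
(0.62, 0.035, 0.25) 24 [ -1.688  40.198  53.17   -1.103 110.608  -2.707]
(0.55, 0.035, 0.25) 0 [-2.567 20.319 84.72  -0.    74.962 -3.417]
(0.442, 0.292, 0.09) 0 [26.99  29.964 98.386 -0.    51.65  26.14 ]
(0.442, 0.292, 0.2) 0 [26.99  21.522 91.553 -0.    66.925 26.14 ]
(0.54, -0.108, 0.09) 0 [-17.523  31.248  95.429  -0.     53.323 -18.373]
(0.54, -0.108, 0.25) 0 [-17.523  20.284  84.776  -0.     74.94  -18.373]
-1
(0.55, 0.035, 0.08) 24 None
(0.62, 0.035, 0.25) 24 None
(0.55, 0.035, 0.25) 0 [ -2.567  20.319  84.72   -0.     74.962 176.583]
(0.442, 0.292, 0.09) 0 [  26.99    29.964   98.386   -0.      51.65  -153.86 ]
(0.442, 0.292, 0.2) 0 [  26.99    21.522   91.553   -0.      66.925 -153.86 ]
(0.54, -0.108, 0.09) 0 [-17.523  31.248  95.429  -0.     53.323 161.627]
(0.54, -0.108, 0.25) 0 [-17.523  20.284  84.776  -0.     74.94  161.627]
```

Run:
```python
from h import *
R=rot(24,.85)
top=np.array([.550,.035,.104])
arm.move_to(top-R[:,2]*.12,R)
arm.grip(.05)
c=arm.get_calibration("wrist");im=arm.snapshot("wrist")
np.save("c1.npy",c["cam_to_world"])
cv2.imwrite("pics/c1.png",im[:,:,::-1])
print(arm.current_t(),arm.current_ee_pos(),arm.current_width(),c["cam_to_world"][:3,3])
```

```text
3.3583 [0.59879314 0.03568113 0.21360469] 0.05043198321892408 [0.66602671 0.11820904 0.36967048]
```

View pics/c1.png

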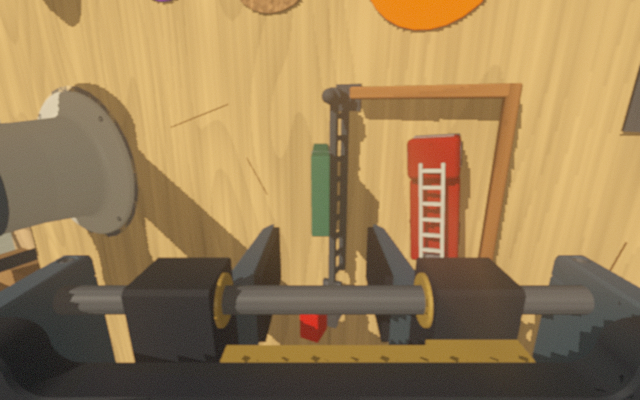

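The tin's top end shows at px (312–331, 145–236), about on the gripper's centre line (323). I'll enlarge it.

Run:
```python
import cv2
im=cv2.imread("pics/c1.png")
cv2.imwrite("pics/c2.png",cv2.resize(im[130:250,285:385],None,fx=5,fy=5,interpolation=cv2.INTER_CUBIC))
```

```text
(no output)
```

View pics/c2.png

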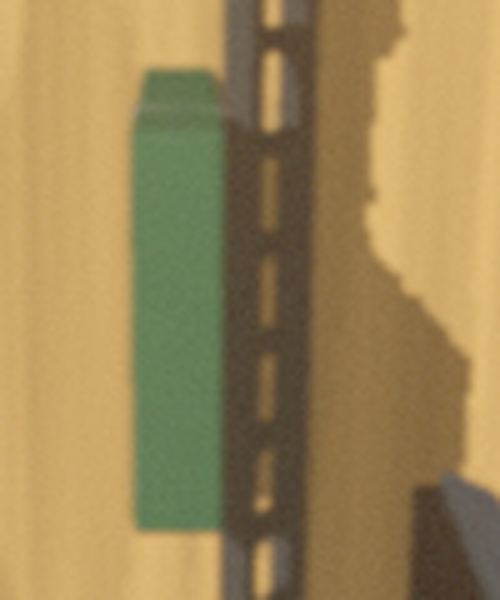

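Run:
```python
from h import *
np.set_printoptions(precision=4,suppress=True)
W=lambda x,y:(285+x/5,130+y/5)
c=arm.get_calibration("wrist")
for p,z in [((178.5,330),.104),((133,128),.1078),((223,128),.1005),((137,530),.1078),((222,530),.1005)]: print(atz("wrist",W(*p),z,c))
# expected: gripper centre-line point at top
R=arm.current_tool_rot();print("proj of TCP line:",proj("wrist",arm.current_ee_pos()+R[:,2]*.12,c),arm.current_ee_pos()+R[:,2]*.12)
```

```text
[0.5468 0.0353 0.104 ]
[0.5389 0.0736 0.1078]
[0.5537 0.0737 0.1005]
[ 0.5401 -0.0056  0.1078]
[ 0.5551 -0.0056  0.1005]
proj of TCP line: [323.7552 196.7353] [0.55  0.035 0.104]
```

```bash
python3 - <<'E'
from h import *
np.set_printoptions(precision=4,suppress=True)
R=rot(24,.95)
top=np.array([.5478,.0347,.104])
arm.move_l(top-R[:,2]*.06,R)
arm.move_l(top+R[:,2]*.036,R,feed=.08)
print(arm.current_force()); arm.grip(0.0)
print(arm.current_width(),arm.current_force())
p=np.array(arm.current_ee_pos())
arm.move_l(p+[-.004,0,.09],R,feed=.12)
print(arm.current_width(),arm.current_force(),arm.current_ee_pos(),arm.current_t())
R0=rot(0,.95)
arm.move_to([.442,.292,.15],R0)
print(arm.current_t(),arm.current_ee_pos(),arm.current_force())
for n in("side","wrist","scene"): cv2.imwrite(f"pics/d_{n}.png",arm.snapshot(n)[:,:,::-1])
E
python3 - <<'E'
import cv2
im=cv2.imread("pics/d_side.png")
cv2.imwrite("pics/d1.png",cv2.resize(im[70:270,190:440],None,fx=3,fy=3,interpolation=cv2.INTER_CUBIC))
E
```

```text
[ 0.0423  0.8071 -0.1739]
0.01810444138545187 [-2.58   -0.0787  5.0163]
0.01833990682209502 [ 0.2531 -0.1736 -1.4599] [0.5283 0.0344 0.1607] 6.7583
7.825 [0.4427 0.2914 0.1498] [ 0.8577 -0.6058 -1.4119]
```

View pics/d1.png

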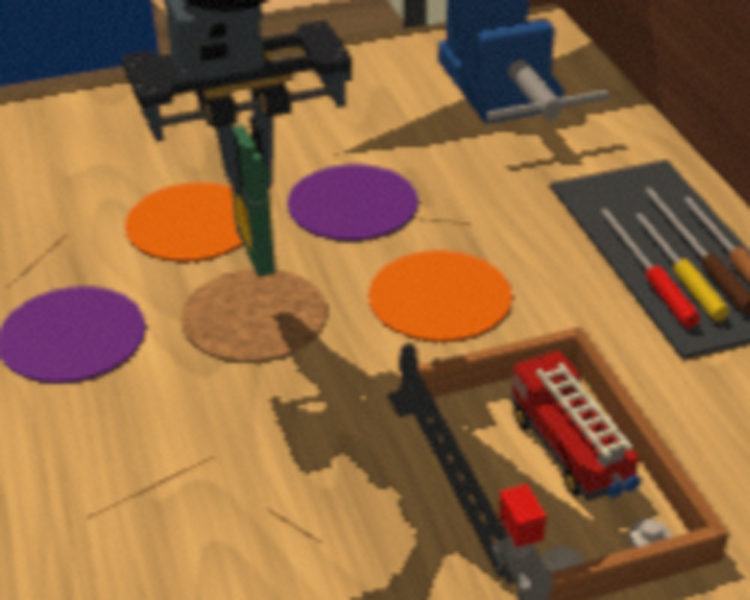

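View pics/d_wrist.png

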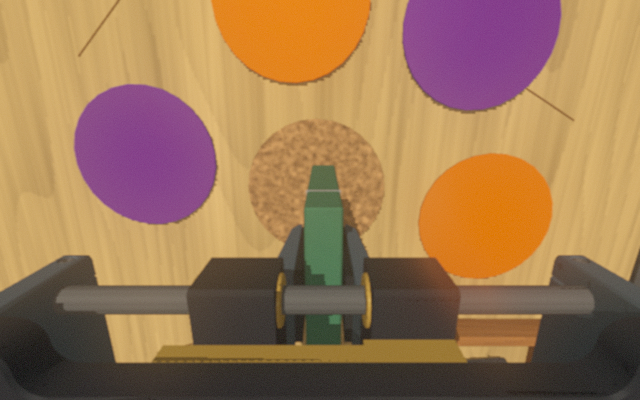

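View pics/d_scene.png

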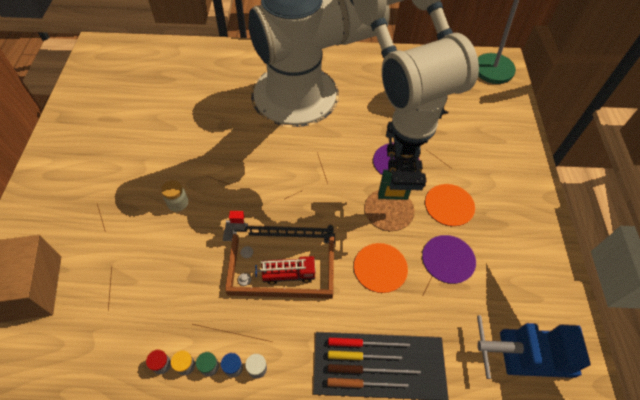

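The tin is held upright, with its edge symmetric about px 323. The cork mat spans px 249–385 in the wrist view with its top at 119. The gate is still shut. I'll refine the mat centre by fitting its projected circle.

Run:
```python
from h import *
from scipy.optimize import least_squares
c=arm.get_calibration("wrist")
obs=[(249,184),(385,184),(317,119),(262,146.5),(372,146.5)]
P=np.array([atz("wrist",o,.004,c)[:2] for o in obs]);print(P)
r=least_squares(lambda q:np.hypot(*(P-q).T)-.07,[.44,.29]);print(r.x,r.fun)
print(np.array(arm.current_ee_pos())+0)
```

```text
[[0.3667216  0.29604248]
 [0.50530132 0.29805229]
 [0.43541177 0.36116841]
 [0.38149892 0.33416176]
 [0.48981931 0.33574185]]
[0.43617704 0.29088251] [-3.53151547e-04 -5.04884581e-04  2.90057719e-04 -2.66287405e-04
 -7.25163743e-05]
[0.44300514 0.29108468 0.14972768]
```

Run:
```python
from h import *
np.set_printoptions(precision=4,suppress=True)
R=rot(0,.95)
arm.move_l([.439,.2915,.12],R)
f0=np.array(arm.current_force());print(f0)
arm.move_l([.439,.2915,.086],R,feed=.08)
z=.086
while z>.070:
    z-=.001; arm.move_l([.439,.2915,z],R,feed=.03)
    f=np.array(arm.current_force())-f0
    print(round(z,4),f,arm.current_ee_pos()[2])
    if f[2]>4: break
arm.sleep(.2)
print(np.array(arm.current_force())-f0,arm.current_t())
for n in("side","wrist"): cv2.imwrite(f"pics/e_{n}.png",arm.snapshot(n)[:,:,::-1])
im=cv2.imread("pics/e_side.png")
cv2.imwrite("pics/e1.png",cv2.resize(im[90:210,220:350],None,fx=5,fy=5,interpolation=cv2.INTER_CUBIC))
```

```text
[ 0.4969  0.4633 -1.3216]
0.085 [ 0.6047 -0.4091 -0.5344] 0.08535781050992368
0.084 [-0.7222 -0.0968 -0.1252] 0.08402622923489261
0.083 [-0.9328 -0.5969 -0.1999] 0.0829207783790854
0.082 [-0.2751  0.3457 -0.0243] 0.08192454547897329
0.081 [-0.0422 -1.1696 -1.1518] 0.08093314801987452
0.08 [-0.6378 -0.0387 -0.2391] 0.07993306184060292
0.079 [ 0.1865 -0.3593 -0.586 ] 0.07893401526593552
0.078 [-2.9304 -1.3392 11.7897] 0.07847529374959393
[-3.1992 -0.667  10.5551] 11.1
```

View pics/e1.png

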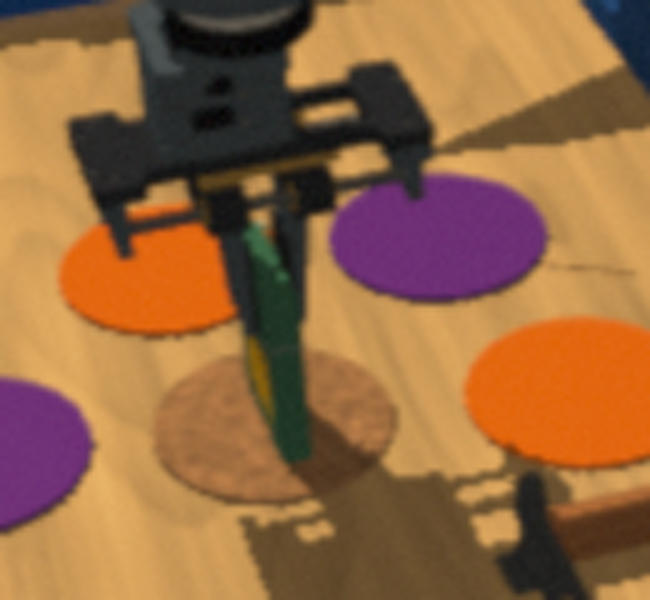

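View pics/e_wrist.png

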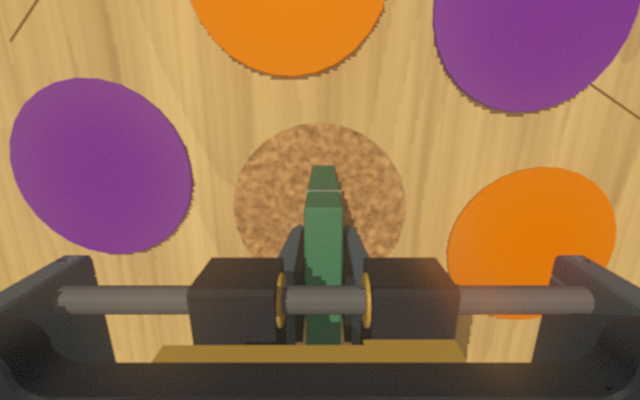

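The tin stands on the cork mat: contact came at the expected height (z 0.0785), and it looks centred (px 323 against mat centre about 320) and upright. I'll release it, but only a little way at first.

Run:
```python
from h import *
np.set_printoptions(precision=4,suppress=True)
R=rot(0,.95)
arm.move_l([.439,.2915,.0783],R,feed=.03)
arm.grip(.05); arm.sleep(.2)
print(arm.current_width(),arm.current_force())
arm.move_l([.439,.2915,.19],R,feed=.12)
print(arm.current_t())
arm.sleep(.3)
for n in("side","wrist","scene"): cv2.imwrite(f"pics/f_{n}.png",arm.snapshot(n)[:,:,::-1])
im=cv2.imread("pics/f_side.png")
cv2.imwrite("pics/f1.png",cv2.resize(im[90:210,220:350],None,fx=5,fy=5,interpolation=cv2.INTER_CUBIC))
```

```text
0.049868053423373006 [-1.14   -0.3055  1.0797]
13.3917
```

View pics/f1.png

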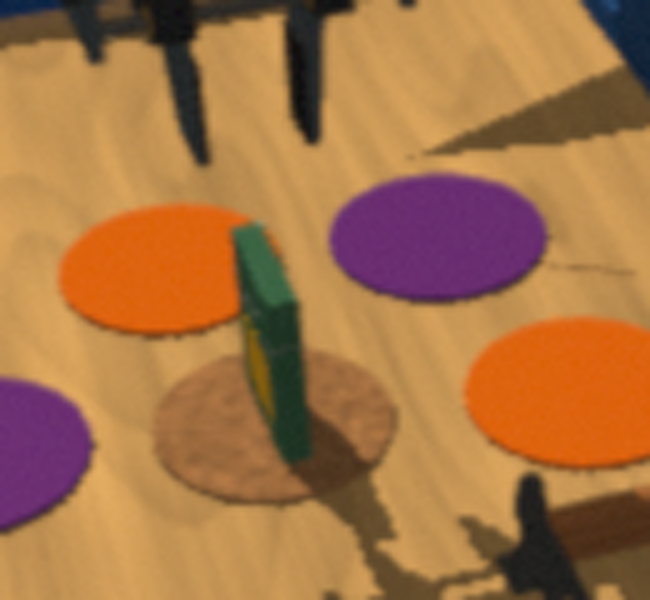

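View pics/f_wrist.png

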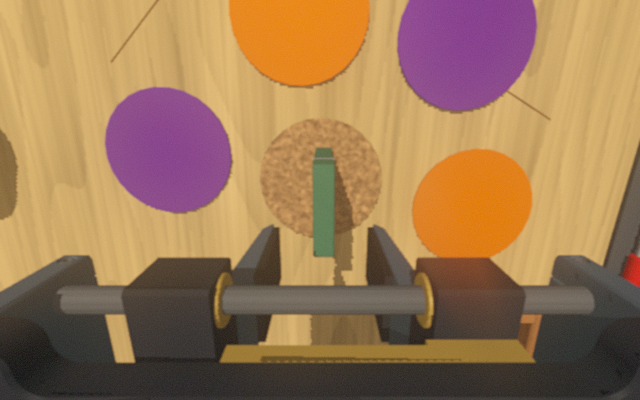

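The tin stands upright on the cork by itself. I'll check its position against the mat numerically, then go above the knob for a look.

Run:
```python
from h import *
np.set_printoptions(precision=4,suppress=True)
c=arm.get_calibration("wrist")
print("tin top",atz("wrist",(323.5,207),.114,c),"mat edges mid",(atz("wrist",(260.5,178),.004,c)+atz("wrist",(381.5,178),.004,c))/2)
R=rot(0,.95)
arm.move_to([.54,-.108,.20],R)
c=arm.get_calibration("wrist")
cv2.imwrite("pics/g.png",arm.snapshot("wrist")[:,:,::-1])
print(proj("wrist",[.54,-.108,.112],c),arm.current_t())
```

```text
tin top [0.4385 0.295  0.114 ] mat edges mid [0.4359 0.295  0.004 ]
[323.9184 207.8427] 15.4167
```

View pics/g.png

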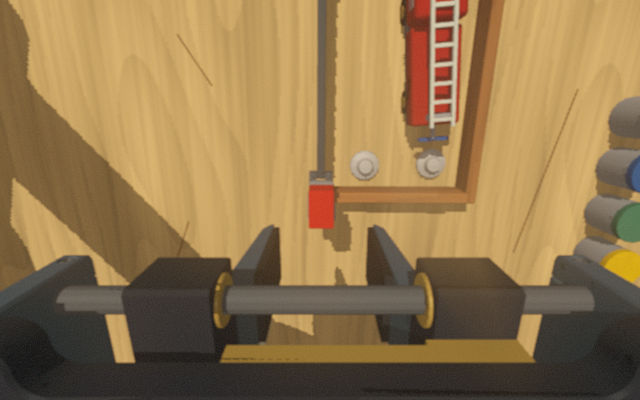

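The knob is at px (309–334, 186–228), i.e. x≈0.538, in line with the jaws. I'll grasp it.

Run:
```python
from h import *
np.set_printoptions(precision=4,suppress=True)
R=rot(0,.95)
print(atz("wrist",(321.5,206.5),.112))
P=np.array([.5383,-.108,.078])
arm.move_l(P+[0,0,.05],R); arm.move_l(P,R,feed=.06)
f0=np.array(arm.current_force());print("f0",f0)
arm.grip(0.0);arm.sleep(.1)
print(arm.current_width(),np.array(arm.current_force())-f0)
f1=np.array(arm.current_force())
for k in range(1,17):
    arm.move_l(P+[0,0,.001*k],R,feed=.02)
    f=np.array(arm.current_force())-f1
    print(k,f,round(arm.current_ee_pos()[2],4),round(arm.current_width(),4))
    if f[2]<-14: break
print(arm.current_t())
for n in("side","wrist","scene"): cv2.imwrite(f"pics/k_{n}.png",arm.snapshot(n)[:,:,::-1])
im=cv2.imread("pics/k_side.png")
cv2.imwrite("pics/k1.png",cv2.resize(im[90:290,220:440],None,fx=3,fy=3,interpolation=cv2.INTER_CUBIC))
```

```text
[ 0.538  -0.1067  0.112 ]
f0 [ 0.7895 -0.4718 -0.1236]
0.021762571869808015 [-4.0911 -0.3847  6.1799]
1 [ 0.8484 -1.363  -9.2413] 0.0788 0.022
2 [-0.3498 -0.8848 -8.6276] 0.0799 0.0217
3 [-0.802  -1.4678 -9.8023] 0.081 0.0219
4 [-1.2729 -2.3878 -8.978 ] 0.082 0.0219
5 [-0.0129 -2.4621 -9.5875] 0.0831 0.0215
6 [-1.8231 -2.2714 -9.8031] 0.0841 0.0216
7 [ -0.9215  -3.1595 -10.0794] 0.0851 0.022
8 [ -1.7693  -2.2997 -11.1163] 0.0861 0.0218
9 [ -0.8339  -2.0735 -10.2152] 0.0871 0.0216
10 [ -0.5808  -1.6839 -10.5662] 0.0881 0.0217
11 [ -1.4235  -2.5726 -10.3534] 0.0891 0.0219
12 [ -1.8355  -2.2399 -11.943 ] 0.0901 0.0217
13 [ -0.9791  -2.3168 -11.2299] 0.0911 0.0224
14 [ -1.2993  -3.167  -11.9613] 0.0921 0.0219
15 [  2.9454  -3.8018 -29.8151] 0.0924 0.0218
21.425
```

View pics/k1.png

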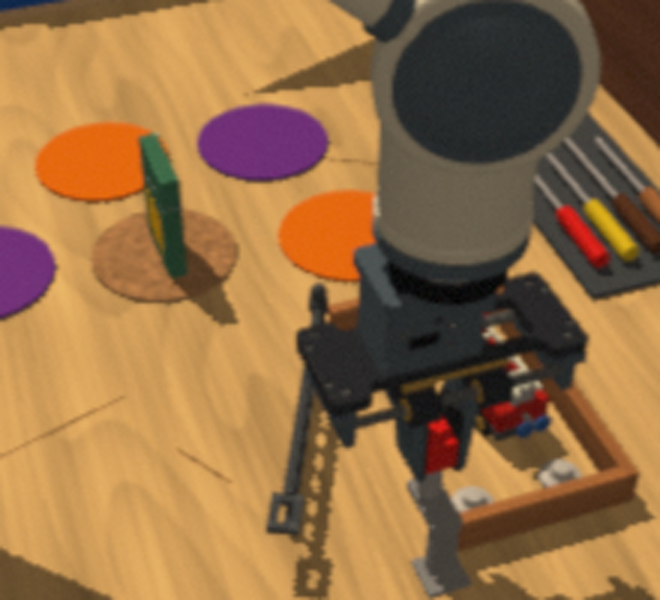

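The plunger reached its stop: the force jumped at 14–15 mm. The gate stands ajar (its free end is at (285,510) in the crop) and the tin is still standing. I'll ease off the stop slightly to avoid slip, then check that the hold is steady.

Run:
```python
from h import *
np.set_printoptions(precision=4,suppress=True)
R=rot(0,.95)
P=np.array([.5383,-.108,.078])
arm.move_l(P+[0,0,.0144],R,feed=.02)
for i in range(4):
    arm.sleep(.5);print(arm.current_force(),np.array(arm.current_ee_pos()),round(arm.current_width(),4))
for n in("side","wrist","scene"): cv2.imwrite(f"pics/m_{n}.png",arm.snapshot(n)[:,:,::-1])
im=cv2.imread("pics/m_side.png")
cv2.imwrite("pics/m1.png",cv2.resize(im[200:290,320:420],None,fx=6,fy=6,interpolation=cv2.INTER_CUBIC))
# expected knob top/bottom front edges for lift 0 / 14 mm
for l in(0,.014): print(l,[proj("side",[.538-.011,-.107-.017,.099+s*.013+l]) for s in(-1,1)])
print(arm.current_t())
```

```text
[ -2.5461  -3.9605 -16.6528] [ 0.5381 -0.108   0.0923] 0.0219
[ -2.1107  -4.5797 -17.206 ] [ 0.538  -0.108   0.0923] 0.0218
[ -2.4895  -3.1383 -16.4796] [ 0.5381 -0.108   0.0924] 0.0219
[ -3.4288  -4.7967 -16.2328] [ 0.538  -0.108   0.0923] 0.0218
0 [array([360.0463, 252.0352]), array([360.7346, 243.8041])]
0.014 [array([360.4136, 247.6425]), array([361.1165, 239.238 ])]
23.975
```

View pics/m1.png

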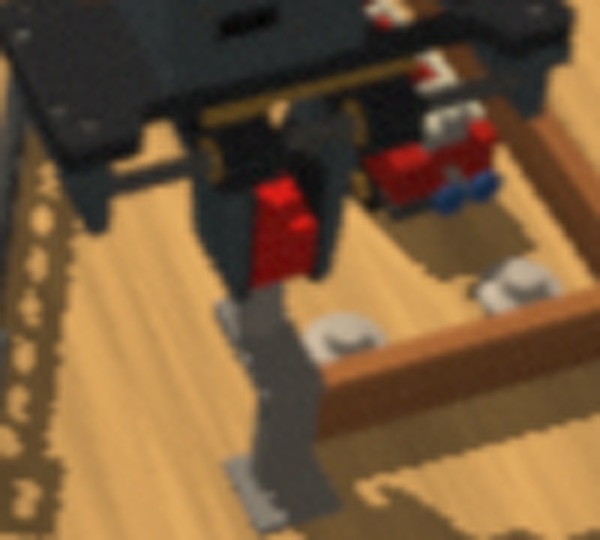

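View pics/m_scene.png

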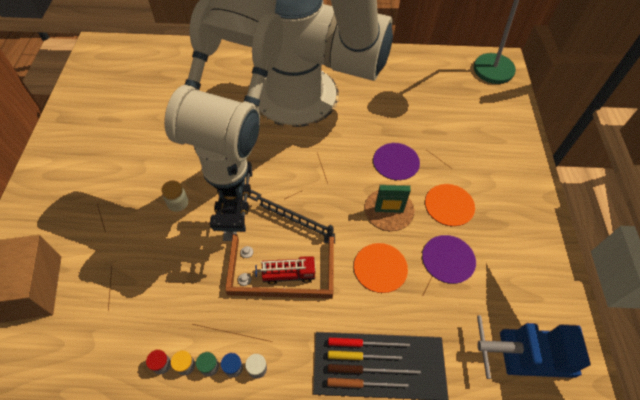

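The knob's lower edge is at side px row ≈247.5. Full lift predicts 247.6 and seated predicts 252.0, so the plunger is fully back. The force has been steady for 2 s, the gate is open, the tin stands on the cork, and the hubs, truck and jar are in place.

Run:
```python
from rig import arm
arm.sign_off()
```

```text
the job is handed in; nothing more can be done
```

The job is done and handed in at about 24 s of the 53 s allowed. `sign_off` reports no verdict, so the results below are my own last checks.

- **Tin:** I took it off the gate, stood it upright on its 80 mm edge on the cork mat and let go. Its centre is about 3 mm from the mat's middle, and it was still standing in the last picture.
- **Plunger:** I pulled the red knob up until it hit its stop at about 14 mm. Then I eased off by less than 1 mm so it would not slip, and I am still holding it. The pull stayed at 16–17 N for 2 s with no slip, and the knob's lower edge in the side view was where full lift predicts.
- **Gate:** it swung open by itself, well beyond the required 0.2 rad by eye; I did not measure the angle.
- **Truck, hubs and jar:** they look unmoved in the last picture; I did not measure them.

No check failed. The cameras disagreed by 2–6 mm on the mat's x position. I placed the tin between the readings, well inside the 32 mm allowed.

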